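Load the slide tray into the imager

ROBOT

A 6-joint arm with a two-finger parallel gripper is mounted at the origin on the work surface. World frame = base frame: x ahead of the robot, y to its left, z up, the work surface at z = 0. Lengths are in m, angles in rad, forces in N, time in s.
With the tool pointing down it reaches from about 0.35 to 0.775 m from the base axis. Payload 5.5 kg.
Tool frame: the origin (TCP) lies on the centre line of the jaws, within the pads' length; the fingertips stand 11 mm ahead of it and the grasp point (between the pads) lies 8 mm behind it; z points along the fingers, y is the line along which they close (so a half turn about z gives the same grasp; the last joint's range is limited). The gripper opens to 85 mm and grips with 20 to 120 N. Pads are 22 mm wide; open, the fingers measure 114 mm over their backs; the gripper's body (76 mm by 85 mm) begins 54 mm behind the grasp point. The pads swing forward as they close: fully open they stand 13 mm farther back than shut.
Start: joints at [0.984, 0.313, 0.046, 1.304, 0, 1.431], TCP at [0.248, 0.519, 0.242] pointing down, gripper open.
Joint ranges: [-2.76, 2.76], [-0.86, 1.69], [-1.03, 1.26], [-2.2, 2.34], [-1.47, 1.5], [-3.14, 3.14]. Speed limits (rad/s): [2.57, 2.57, 3.14, 3.14, 3.14, 3.14].

INTERFACE

Orientations are given as a unit quaternion [w, x, y, z].
In Python, from workcell import env, viewer, order, models gives the robot as it stands.
- The arm moves only by the tool drive_tool, never from a script. Its argument "series" is a list that holds one entry, the list of rows, each a list of 6 numbers: the shift along the tool's x, y, z each as a share of 120 mm, from -1 to 1, then the turn, a rotation vector about the tool's x, y, z each as a share of 180 degrees, from -1 to 1. A call has 1 to 20 rows; each row shifts and turns the commanded pose from where the row before left it, along the tool's axes as they then stand; what a row does not reach is not made up. A row lasts 1/8 s, in which the tool goes at most 62.5 mm and 10.7 degrees, less where a joint would pass 70% of its speed; a pose out of reach is approached as far as the arm can. A call with a number of a shift or a turn outside -1 to 1 is refused whole. A call with a gripper value outside its range is refused whole. "jaw" is the opening, from -1 (shut) to 1 (fully open), set as the call begins (left out, the last holds). The fingers move at their own pace and stop on an object; "grip_force" is the grip in N (left out, the last holds). Time passes only in rows, so rows that do not move let the fingers close. It gives the time, the measured TCP pose, the force, the opening and the grip force at its end, in the units of the state.
- env.get_state(): the state, without advancing time (a new reading comes with each control period).
- viewer.read_camera(name): name is "scene" or "top" or "wrist"; returns the picture (400x640x3 uint8, red, green, blue); there is no depth.
- viewer.camera_info(name): a dict with "intrinsics" (3x3 intrinsics, pixels), "R" (3x3) and "t" (3): a world point X has camera coordinates R X + t; the wrist camera has in their place "T_tool_cam" (4x4, takes a point from camera to tool coordinates, whose origin is the TCP and whose axes are the flange's). Camera axes: x right, y down, z forward; pixel columns grow to the right and rows downward; lengths in m; the calibration is good to about 2 mm. A picture is of the moment at which its call begins: read the wrist's pose just before it. camera_info takes no time and is no camera call.
- order.hand_in(): hands the job in; it is judged then, once.
Trained networks look in the newest picture that a camera, given by its name, has taken for a name from the list of things; names that differ only in an ending like _2 or _b are one class to them, and where a whole thing is asked for, a point or a joint stands for the part that bears it (a point fixed in the world has none). Each returns a list of dicts, best first, with "score" (0 to 1); they miss things now and then, are a little off and sometimes report something else, mostly with a low value. They report only what shows in the picture. A call takes as long as a camera call.
- models.silhouettes(label, camera): "region" (400x640 bool, what is visible of it) and "location" ([column, row] in pixels, amid what is visible of it).
The state is a dict: "clock": time; "joint_pos": joint angles; "qvel": joint speeds; "tau": joint torques, N m; "tcp_pos": TCP position; "orientation": TCP orientation; "wrist_force": force on the tool from outside, world axes, zero at the start; "ft_torque": the same for the moment, N m; "finger_gap": finger opening in m; "grip_force": force on a finger pad.
Only numpy, scipy, OpenCV 4.12 (cv2) and the standard library are available. Lean on these libraries where they do the work, as an engineer would, in place of code of your own. Each camera call takes 0.05 s, during which the arm holds its last target. There are 200 camera calls.

TASK

First clear the white beaker off the imager's loading bed and stand it on the bench midway between the two orange-capped bottles, in line with them, keeping it upright all the way. Then lay the aluminium slide tray flat on the bed, with its upright rib to the outside, and slide it in under the hood between the guides until it is fully home against the stop inside. Let go of both and leave everything else where it stands.

Things in the scene. Friction and masses are not known exactly. Their poses are not given: they have to be found in the camera images.
- imager: Off-white slide imager, fixed. Origin: at bench height below the middle of the hood's mouth; z up, +x goes in. A flat grey bed 150 mm wide, top 30 mm above the bench, runs out of the mouth to x = -200 mm. Two steel guides on it, 12 mm high, are 96 mm apart (inner faces y = +-48 mm) from x = -60 mm inwards; outwards to x = -120 mm they flare to about 125 mm.
- imager_mouth (a point): Middle of the lower edge of the mouth, on the bed: x = 0, y = 0, z = 30 mm of the imager, same axes. Mouth 136 mm wide, 35 mm high above the bed. Above it the hood's front face (x = 0) reaches 125 mm over the bench, 260 mm wide; the housing above that, up to 225 mm, is set back to x = 55 mm.
- imager_stop (a point): Foot of the rigid stop inside, on the bed: x = 100 mm, y = 0, z = 30 mm of the imager. The tray is home when its front end touches this face: tray origin then at x = 10 mm, y = 0, z = 30 mm of the imager, its last 80 mm still outside the mouth.
- tray: Loose aluminium slide tray, 180 long (x) x 88 wide (y) x 22 mm high, about 0.25 kg, four glass slides in it. Origin: centre of its underside; +x is the front end, which goes in first. Floor inside the 6 mm rim at 16 mm. Upright rib at the rear end, x = -84 to -44 mm, 14 mm wide (y), its top 58 mm above the underside: the handle, too tall for the mouth.
- tray_rib (a point): Where to pinch the tray's rib from above, across its 14 mm width: middle of the rib, 64 mm behind the tray's origin, 46 mm above the underside. Axes as the tray's.
- beaker: Loose white plastic beaker, round, 60 mm outside diameter, 90 mm high, open at the top, wall 3 mm, about 0.09 kg; it starts upright on the imager's bed. Origin: centre of its underside.
- bottle_left: Reagent bottle with orange cap, upright on the bench, 70 mm diameter, 140 mm high, the one farther to the left (+y). Origin: centre of its underside. Its -y axis points to the other bottle, 210 to 230 mm away; its x axis is square to the line joining the two.
- bottle_right: The other reagent bottle, same size and kind, nearer to the imager. Origin: centre of its underside.
- spray: Bystander: white spray bottle with yellow head, 76 mm diameter, 213 mm high. Origin: centre of its underside.
- cylinder: Bystander: glass measuring cylinder, 30 mm diameter on a 72 mm foot, 200 mm high. Origin: centre of its underside.
- tipbox: Bystander: yellow pipette-tip box with clear lid, 85 x 122 x 90 mm high. Origin: centre of its underside.
- wellplate: Bystander: clear well plate lying flat, 86 x 128 x 14 mm. Origin: centre of its underside.
- tuberack: Bystander: green tube rack, 75 x 150 x 50 mm, with white tubes up to 80 mm high. Origin: centre of its underside.
- pipette: Bystander: pipette lying on the bench, 230 long, 22 mm thick. Origin: on its underside, near its middle.

How it is judged:
By the outcome, as a careful person would: the job done as asked, in the order asked, and still so for the second after the job is handed in, with the robot touching nothing.
It also fails if it takes over 64 s, if anything falls off the work surface, if the arm or the gripper's body presses on something with over 40 N, if the wrist force passes 120 N, or if a joint passes its speed limit or range.

## Working session

There is one attempt and no reset: what is moved stays moved. The work goes in short steps, Python scripts to look and compute and a tool call to move; the robot and the scene stay as the last step left them, time stands still between calls to the robot, and variables do not carry over. Pictures are saved under pics/ and viewed, at most 10 in all, crops included, and the job is handed in when it is done.

Besides the shell and the picture viewer there is one more tool, called after "Call:" by a JSON object that holds its "fn" and its "kwargs", one argument or row to a line. drive_tool: Moves the arm, as the interface text tells. Its arguments: {"type":"object","properties":{"series":{"type":"array"},"jaw":{"type":"number"},"grip_force":{"type":"number"}},"required":["series"]}

```bash
mkdir -p pics; cat > h.py <<'E'
import numpy as np,cv2
from workcell import env,viewer,order,models
from scipy.spatial.transform import Rotation as Ro
def q2R(q): return Ro.from_quat([q[1],q[2],q[3],q[0]]).as_matrix()
def cam(name,st=None):
    i=viewer.camera_info(name);K=np.array(i["intrinsics"])
    if "R" in i: return K,np.array(i["R"]),np.array(i["t"])
    st=st or env.get_state();T=np.eye(4);T[:3,:3]=q2R(st["orientation"]);T[:3,3]=st["tcp_pos"]
    W=np.linalg.inv(T@np.array(i["T_tool_cam"]));return K,W[:3,:3],W[:3,3]
def onz(C,px,z):
    K,R,t=C;px=np.atleast_2d(np.array(px,float))
    d=(R.T@np.linalg.solve(K,np.c_[px,np.ones(len(px))].T)).T;o=-R.T@t
    return o+d*((z-o[2])/d[:,2])[:,None]
def proj(C,X):
    K,R,t=C;p=(K@(R@np.atleast_2d(X).T+t[:,None])).T;return p[:,:2]/p[:,2:]
def tri(obs):
    A=[];b=[]
    for C,px in obs:
        K,R,t=C;d=R.T@np.linalg.solve(K,[px[0],px[1],1]);d/=np.linalg.norm(d);P=np.eye(3)-np.outer(d,d);A.append(P);b.append(P@(-R.T@t))
    return np.linalg.solve(sum(A),sum(b))
def save(n,im): cv2.imwrite(f"pics/{n}.png",im[:,:,::-1])
E
python3 - <<'E'
from h import *
s=env.get_state();print(s)
for c in ["scene","top","wrist"]:
    im=viewer.read_camera(c);save(c+"0",im);np.save(c+"0.npy",im)
    i=cam(c);print(c,i[0].round(1).tolist(),"pos",(-i[1].T@i[2]).round(3),"fwd",i[1][2].round(2))
    for n in ["imager","tray","tray_rib","beaker","bottle_left","spray","cylinder","tipbox","wellplate","tuberack","pipette","imager_mouth"]:
        try:
            for d in models.silhouettes(n,c)[:3]:
                r=np.argwhere(d["region"]);print(n,round(d["score"],2),np.round(d["location"]),r.min(0)[::-1],r.max(0)[::-1],end=" | ")
        except Exception as e: print(n,e,end='')
        print()
E
```

```text
{'clock': 0.0, 'joint_pos': array([9.84385186e-01, 3.14032664e-01, 4.49774886e-02, 1.30356885e+00,
       7.88286196e-06, 1.43119230e+00]), 'qvel': array([ 1.39477294e-04, -1.59399464e-05, -5.15876682e-04,  1.04775055e-03,
        1.33697764e-03, -7.05527751e-05]), 'tau': array([ 5.50561654e-04, -4.80628288e+01,  2.98531920e+01,  1.92717748e-02,
       -2.47451653e-04,  9.81471885e-06]), 'tcp_pos': array([0.24819234, 0.51814676, 0.24138987]), 'orientation': array([-3.28181065e-04,  2.21549788e-01,  9.75148633e-01, -8.52897268e-04]), 'wrist_force': array([-0.25981191,  0.30839204,  0.18163482]), 'ft_torque': array([-0.02498422,  0.0240149 , -0.0019162 ]), 'grip_force': 0.0, 'finger_gap': 0.08524080243336847}
scene [[458.6, 0.0, 316.9], [0.0, 458.6, 204.4], [0.0, 0.0, 1.0]] pos [1.119 0.949 0.752] fwd [-0.45 -0.69 -0.56]
imager 0.81 [262. 135.] [211  79] [335 201] | 
tray 0.58 [375. 224.] [343 200] [408 246] | tray 0.3 [249. 254.] [218 222] [278 285] | 
tray_rib 0.88 [379. 225.] [342 198] [409 246] | 
beaker 0.89 [297. 157.] [289 142] [308 177] | 
bottle_left 0.85 [341. 247.] [333 225]
[... 851 characters left out ...]

spray 0.56 [181. 211.] [156 194] [202 223] | 
cylinder 0.8 [218. 177.] [199 159] [231 189] | 
tipbox 0.57 [303. 143.] [280 122] [324 161] | 
wellplate 0.72 [371. 148.] [349 128] [393 164] | wellplate 0.69 [216. 178.] [199 158] [231 188] | wellplate 0.49 [296. 261.] [266 245] [324 275] | 

pipette 0.8 [442. 155.] [396 149] [467 158] | pipette 0.55 [372. 148.] [349 129] [393 163] | 
imager_mouth 0.76 [468. 234.] [364 185] [540 280] | 
wrist [[355.2, 0.0, 315.9], [0.0, 355.2, 197.9], [0.0, 0.0, 1.0]] pos [0.187 0.549 0.373] fwd [ 0.25 -0.12 -0.96]
imager 0.41 [109. 398.] [ 92 392] [119 399] | 






tipbox 0.74 [110. 398.] [ 91 392] [119 399] | 

tuberack 0.74 [366. 312.] [289 240] [432 363] |
```

```bash
python3 - <<'E'
import cv2
a=cv2.imread('pics/scene0.png')[70:345,170:520];cv2.imwrite('pics/sc.png',cv2.resize(a,(763,600),interpolation=cv2.INTER_CUBIC))
a=cv2.imread('pics/top0.png')[110:300,140:560];cv2.imwrite('pics/tc.png',cv2.resize(a,(798,361),interpolation=cv2.INTER_CUBIC))
E
```

```text
(no output)
```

View pics/sc.png

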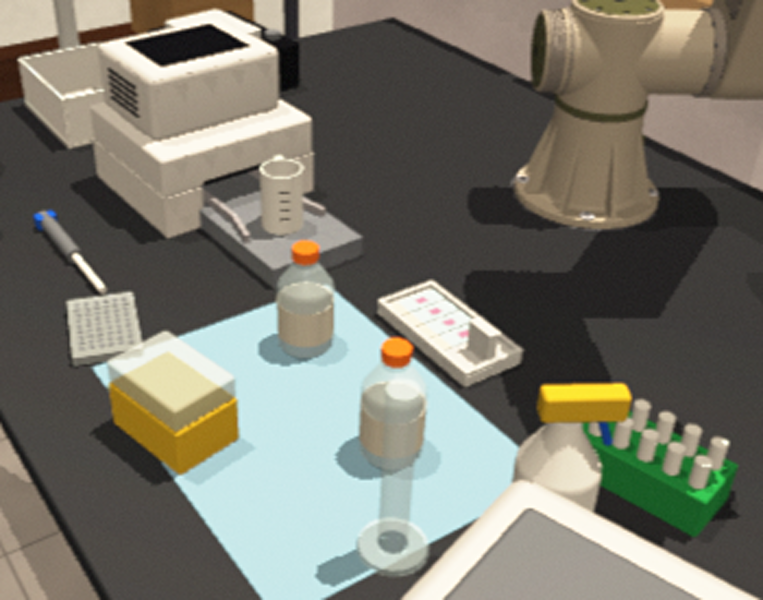

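View pics/tc.png

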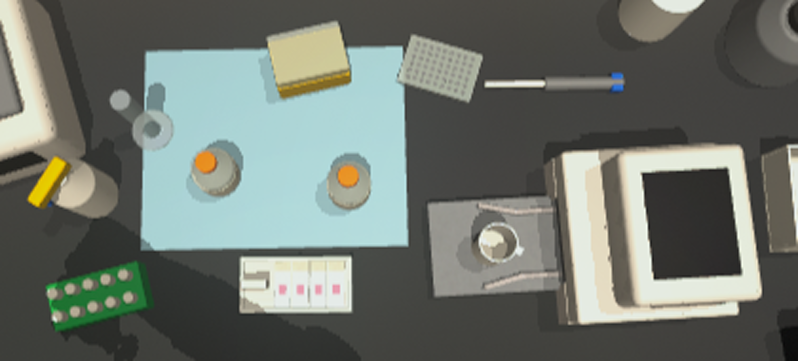

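The scene and top pictures show the white beaker on the bed (top ≈ (402,238)) and the two orange caps (top ≈ (248,195) and (322,203)). The tray lies at top ≈ (296,259) with its rib at the left (+y) end, and the imager is on the right opening toward +y. Next I'll measure.

```bash
python3 - <<'E'
from h import *
from scipy.ndimage import label,center_of_mass
C={c:cam(c) for c in["top","scene"]}
cap={}
for c in C:
    im=np.load(c+"0.npy");h=cv2.cvtColor(im,cv2.COLOR_RGB2HSV)
    m=(h[...,0]<13)&(h[...,1]>190)&(h[...,2]>140)
    l,n=label(m);cs=[(int((l==k).sum()),np.array(center_of_mass(m,l,k))[::-1]) for k in range(1,n+1) if (l==k).sum()>20]
    cap[c]=cs;print(c,cs)
ct=sorted([x[1] for x in cap["top"]],key=lambda p:p[0]);cs=sorted([x[1] for x in cap["scene"]],key=lambda p:-p[0])
for a,b in zip(ct,cs): print("cap tri",tri([(C["top"],a),(C["scene"],b)]).round(4),"top@.135",onz(C["top"],a,.135).round(4))
im=np.load("top0.npy")
def s(p): return [140+p[0]/1.9,110+p[1]/1.9]
print("bed corners",onz(C["top"],[s((428,202)),s((433,297)),s((557,197)),s((562,291))],.03).round(4))
print("tray corners",onz(C["top"],[s((240,257)),s((352,257)),s((352,312)),s((240,312))],.022).round(4))
print("beaker rim",onz(C["top"],[s((497,242))],.12).round(4))
print("rim tri",tri([(C["top"],s((497,242))),(C["scene"],[170+282/2.18,70+170/2.18])]).round(4))
print("rib tri",tri([(C["top"],s((255,278))),(C["scene"],[170+485/2.18,70+328/2.18])]).round(4))
print("spray etc",onz(C["top"],[s((48,180)),s((120,100)),s((345,85)),s((50,270)),],.1).round(3))
E
```

```text
top []
scene [(46, array([309.82608696, 187.84782609])), (54, array([351.51851852, 234.38888889]))]
bed corners [[ 0.5551 -0.0322  0.03  ]
 [ 0.4024 -0.0356  0.03  ]
 [ 0.5596 -0.2413  0.03  ]
 [ 0.4085 -0.2409  0.03  ]]
tray corners [[0.4718 0.2735 0.022 ]
 [0.4688 0.0924 0.022 ]
 [0.381  0.0938 0.022 ]
 [0.3839 0.2731 0.022 ]]
beaker rim [[ 0.4804 -0.1266  0.12  ]]
rim tri [ 0.48   -0.1268  0.1145]
rib tri [0.432  0.2489 0.0544]
spray etc [[0.59  0.561 0.1  ]
 [0.716 0.453 0.1  ]
 [0.734 0.098 0.1  ]
 [0.451 0.553 0.1  ]]
```

Call:
{"fn": "drive_tool", "kwargs": {
  "series": [
    [[0,0,-0.15,0,0,0.0511],[0,0,-0.15,0,0,0.0511],[0,0,-0.15,0,0,0.0511],[0,0,-0.15,0,0,0.0511],[0,0,-0.15,0,0,0.0511],[0,0,-0.15,0,0,0.0511],[0,0,-0.15,0,0,0.0511],[-0.38,0.26,0,0,0,0],[-0.38,0.26,0,0,0,0],[-0.38,0.26,0,0,0,0],[-0.38,0.26,0,0,0,0],[-0.38,0.26,0,0,0,0],[-0.38,0.26,0,0,0,0],[-0.38,0.26,0,0,0,0],[-0.38,0.26,0,0,0,0],[0,0,0,0,0,0],[0,0,0,0,0,0]]
  ],
  "jaw": 1
}}

```text
clock: 4.08
tcp_pos: [0.4979, 0.1538, 0.3682]
orientation: [-0.0, 0.707, 0.707, -0.0]
wrist_force: [0.4, 0.4, 0.5]
finger_gap: 0.0854
grip_force: 0.0
```

```bash
python3 - <<'E'
from h import *
s=env.get_state();print(s["clock"],s["tcp_pos"],q2R(s["orientation"]).round(3).tolist(),s["joint_pos"].round(2))
im=viewer.read_camera("wrist");save("w1",im);np.save("w1.npy",im);np.save("w1c.npy",np.array(cam("wrist",s),dtype=object),allow_pickle=True)
C=cam("wrist",s);print((-C[1].T@C[2]).round(3))
for n in ["tray","bottle_left","beaker","imager","tray_rib"]:
    for d in models.silhouettes(n,"wrist")[:3]:
        r=np.argwhere(d["region"]);print(n,round(d["score"],2),np.round(d["location"]),r.min(0)[::-1],r.max(0)[::-1])
E
```

```text
4.075 [0.49793661 0.15381043 0.36822439] [[0.001, 1.0, -0.001], [1.0, -0.001, 0.0], [0.0, -0.001, -1.0]] [0.15 0.21 0.21 1.58 0.   1.72]Traceback (most recent call last):
  File "<stdin>", line 3, in <module>
ValueError: could not broadcast input array from shape (3,3) into shape (3,)
```

View pics/w1.png

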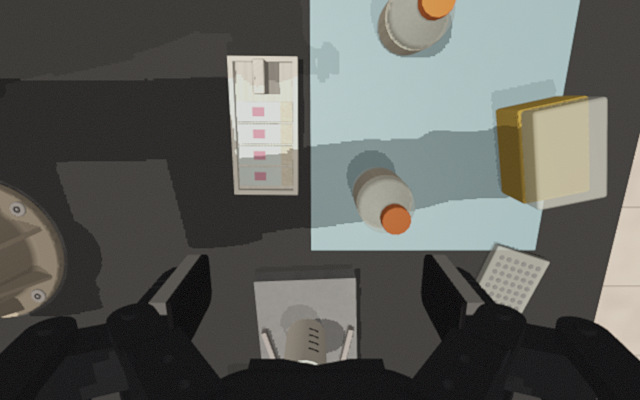

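Call:
{"fn": "drive_tool", "kwargs": {
  "series": [
    [[-0.4,0,0,0,0,0],[-0.4,-0.03,0,0,0,0],[-0.4,-0.03,0,0,0,0],[-0.25,-0.03,0,0,0,0],[0,0,0,0,0,0],[0,0,0,0,0,0]]
  ]
}}

```text
clock: 4.88
tcp_pos: [0.4872, -0.0188, 0.3686]
orientation: [-0.0, 0.706, 0.708, 0.0]
wrist_force: [0.3, -0.1, 0.6]
finger_gap: 0.0851
grip_force: 0.0
```

```bash
cat > m2.py <<'E'
from h import *
from scipy.ndimage import label,center_of_mass
import os
if not os.path.exists("w2s.npy"):
    s=env.get_state();im=viewer.read_camera("wrist");save("w2",im);np.save("w2.npy",im);np.save("w2s.npy",np.r_[s["tcp_pos"],s["orientation"]])
v=np.load("w2s.npy")
s1=dict(tcp_pos=[.49793661,.15381043,.36822439],orientation=[0,.70711,.70711,0]);s2=dict(tcp_pos=v[:3],orientation=v[3:])
C={"top0":cam("top"),"scene0":cam("scene"),"w1":cam("wrist",s1),"w2":cam("wrist",s2)}
for c in C:
    if c=="w1": im=cv2.imread("pics/w1.png")[:,:,::-1]
    else: im=np.load(c+".npy")
    h=cv2.cvtColor(np.ascontiguousarray(im),cv2.COLOR_RGB2HSV)
    m=(h[...,0]<15)&(h[...,1]>150)&(h[...,2]>120)
    l,n=label(m);print(c,[(int((l==k).sum()),np.array(center_of_mass(m,l,k))[::-1].round(1)) for k in range(1,n+1) if (l==k).sum()>15])
E
python3 m2.py
python3 - <<'E'
from h import *
s=env.get_state();print(s["tcp_pos"],s["orientation"])
E
```

```text
top0 []
scene0 [(26, array([464.5,   1.1])), (60, array([482.8,   5.4])), (101, array([551.7,  88.4])), (497, array([618.1, 106.8])), (63, array([309.7, 187.5])), (76, array([352.3, 233.1]))]
w1 [(112, array([424.5,  10.6])), (598, array([395.8, 219.8]))]
w2 [(88, array([404.8,  56.3]))]
[ 0.48729769 -0.0186759   0.36852641] [3.05864295e-05 7.06260163e-01 7.07952334e-01 2.72895578e-04]
```

View pics/w2.png

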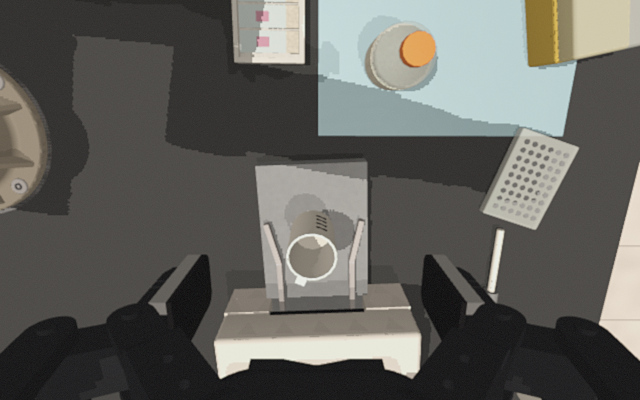

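```bash
cat >> m2.py <<'E'
def caps(c):
    im=cv2.imread(f"pics/{c}.png");h=cv2.cvtColor(im,cv2.COLOR_BGR2HSV)
    m=(h[...,0]<17)&(h[...,1]>170)&(h[...,2]>150);l,n=label(m)
    return [(int((l==k).sum()),np.array(center_of_mass(m,l,k))[::-1].round(1)) for k in range(1,n+1) if (l==k).sum()>15]
for c in C: print(c,caps(c))
print("rim w2 @.12",onz(C["w2"],[[311.5,257]],.12).round(4),"tri top/w2",tri([(C["w2"],[311.5,257]),(C["top0"],[140+497/1.9,110+242/1.9])]).round(4))
print("bed corn w2",onz(C["w2"],[[255,165],[367,160]],.03).round(4))
print("cap R tri",tri([(C["w2"],[418,48]),(C["w1"],[396,220])]).round(4),tri([(C["w2"],[418,48]),(C["w1"],[396,220]),(C["scene0"],[309.8,187.7])]).round(4))
print("cap L tri top scene",tri([(C["top0"],[248,195.3]),(C["scene0"],[352,233.5])]).round(4),"R",tri([(C["top0"],[322.8,202.9]),(C["scene0"],[309.8,187.7])]).round(4))
print("tray w1 corners",onz(C["w1"],[[228,56],[297.5,57],[298,194],[235,194]],.022).round(4))
a=cv2.imread('pics/w2.png')[150:320,240:390];cv2.imwrite('pics/w2c.png',cv2.resize(a,None,fx=3.5,fy=3.5,interpolation=cv2.INTER_CUBIC))
E
python3 m2.py
```

```text
top0 []
scene0 [(26, array([464.5,   1.1])), (60, array([482.8,   5.4])), (101, array([551.7,  88.4])), (497, array([618.1, 106.8])), (63, array([309.7, 187.5])), (76, array([352.3, 233.1]))]
w1 [(112, array([424.5,  10.6])), (598, array([395.8, 219.8]))]
w2 [(88, array([404.8,  56.3]))]
top0 [(22, array([246.3, 192.3]))]
scene0 [(63, array([309.8, 187.2])), (78, array([352. , 233.3]))]
w1 [(382, array([397.5, 221.5]))]
w2 [(28, array([401.6,  49.8]))]
rim w2 @.12 [[ 0.4829 -0.1279  0.12  ]] tri top/w2 [ 0.4816 -0.1268  0.1214]
bed corn w2 [[ 0.4066 -0.0362  0.03  ]
 [ 0.5561 -0.0293  0.03  ]]
cap R tri [0.5847 0.0959 0.1366] [0.5858 0.0963 0.1274]
cap L tri top scene [0.6086 0.313  0.1265] R [0.583  0.0969 0.1244]
tray w1 corners [[0.3886 0.2733 0.022 ]
 [0.4756 0.2721 0.022 ]
 [0.4737 0.0941 0.022 ]
 [0.3861 0.0942 0.022 ]]
```

View pics/w2c.png

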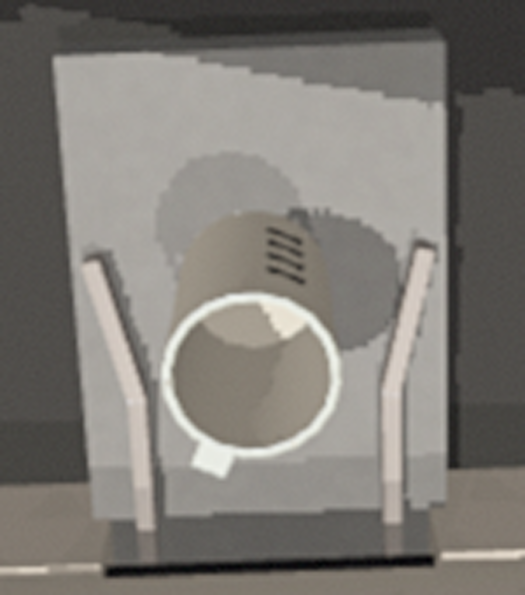

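```bash
cat > m3.py <<'E'
exec(open("m2.py").read().split("for c in C:")[0])
def P(l,z): return onz(C["w2"],[[240+a/3.5,150+b/3.5] for a,b in l],z)
b=P([(53,55),(95,515),(445,40),(445,500)],.03);print("bed",b.round(4).tolist())
g=P([(148,400),(155,528),(382,395),(385,520)],.042);print("guides",g.round(4).tolist())
fl=P([(103,258),(413,245)],.042);print("flare ends",fl.round(4).tolist())
for n,q in(("bed",b),("guide",g)):
    for k in(0,2):
        d=q[k+1]-q[k];print(n,np.degrees(np.arctan2(d[0],-d[1])).round(2))
e=b[2]-b[0];print("front edge ang",np.degrees(np.arctan2(e[1],e[0])).round(2),np.linalg.norm(e))
print("caps top@.137",onz(C["top0"],[[248,195.3],[322.8,202.9]],.137).round(4).tolist(),"w1 R",onz(C["w1"],[[396.5,220]],.137).round(4),"w2 R",onz(C["w2"],[[418,48]],.137).round(4))
print("rib top rib w1@.058",onz(C["w1"],[[253,60],[264,60],[265,92],[254,92]],.058).round(4).tolist())
print("tray cor w1",onz(C["w1"],[[235,194],[298,194]],.022).round(4))
E
python3 m3.py
```

```text
bed [[0.4068, -0.0372, 0.03], [0.4157, -0.2354, 0.03], [0.5564, -0.0313, 0.03], [0.5643, -0.2282, 0.03]]
guides [[0.4407, -0.1758, 0.042], [0.4422, -0.2342, 0.042], [0.5351, -0.1736, 0.042], [0.5378, -0.2304, 0.042]]
flare ends [[0.4247, -0.1151, 0.042], [0.5454, -0.1097, 0.042]]
bed 2.57
bed 2.3
guide 1.45
guide 2.77
front edge ang 2.26 0.14974266112987797
caps top@.137 [[0.6072, 0.3106, 0.137], [0.5813, 0.0964, 0.137]] w1 R [[0.5853 0.096  0.137 ]] w2 R [[0.5845 0.0959 0.137 ]]
rib top rib w1@.058 [[0.4256, 0.2651, 0.058], [0.4384, 0.2651, 0.058], [0.4381, 0.2295, 0.058], [0.425, 0.2295, 0.058]]
tray cor w1 [[0.3861 0.0942 0.022 ]
 [0.4737 0.0941 0.022 ]]
```

Call:
{"fn": "drive_tool", "kwargs": {
  "series": [
    [[-0.303,-0.013,0,0,0,0],[-0.303,-0.013,0.1,0,0,0],[-0.302,-0.012,0.3,0,0,0],[0,0,0.4,0,0,0],[0,0,0.4,0,0,0],[0,0,0.4,0,0,0],[0,0,0.3,0,0,0],[0,0,0.26,0,0,0],[0,0,0.2,0,0,0],[0,0,0,0,0,0],[0,0,0,0,0,0]]
  ]
}}

```text
clock: 6.3
tcp_pos: [0.4837, -0.1286, 0.086]
orientation: [0.0, 0.707, 0.708, 0.0]
wrist_force: [-0.1, 0.2, 0.4]
finger_gap: 0.0853
grip_force: 0.0
```

Call:
{"fn": "drive_tool", "kwargs": {
  "series": [
    [[0,0,0,0,0,0],[0,0,0,0,0,0],[0,0,0,0,0,0],[0,0,0,0,0,0],[0,0,0,0,0,0],[0,0,0,0,0,0],[0,0,0,0,0,0],[0,0,0,0,0,0]]
  ],
  "jaw": -1,
  "grip_force": 25
}}

```text
clock: 7.3
tcp_pos: [0.4838, -0.1294, 0.0864]
orientation: [0.001, 0.707, 0.707, 0.001]
wrist_force: [-1.2, 1.2, 6.5]
finger_gap: 0.0591
grip_force: 26.7
```

Call:
{"fn": "drive_tool", "kwargs": {
  "series": [
    [[0,0,-0.15,0,0,0],[0,0,-0.33,0,0,0],[0,0,-0.35,0,0,0],[0,0,-0.35,0,0,0],[0,0,-0.35,0,0,0],[0,0,-0.25,0,0,0],[0.2,0.05,0,0,0,0],[0.35,0.12,0,0,0,0],[0.4,0.14,0,0,0,0],[0.4,0.14,0,0,0,0],[0.4,0.14,0,0,0,0],[0.4,0.14,0,0,0,0],[0.35,0.12,0,0,0,0],[0.28,0.093,0,0,0,0],[0,0,0,0,0,0],[0,0,0,0,0,0],[0,0,0,0,0,0]]
  ]
}}

```text
clock: 9.43
tcp_pos: [0.5958, 0.2034, 0.299]
orientation: [0.0, 0.708, 0.707, -0.0]
wrist_force: [0.8, 0.9, -0.7]
finger_gap: 0.0591
grip_force: 27.5
```

```bash
python3 - <<'E'
from h import *
s=env.get_state();im=viewer.read_camera("wrist");save("w3",im);np.save("w3s.npy",np.r_[s["tcp_pos"],s["orientation"]])
print(s["tcp_pos"],s["orientation"],s["finger_gap"],s["wrist_force"])
C=cam("wrist",s);print(proj(C,[[.6072,.3106,.137],[.585,.096,.137]]))
for d in models.silhouettes("bottle_left","wrist"): print(d["score"],d["location"])
E
```

```text
[0.595756   0.20339198 0.299009  ] [ 7.08888781e-05  7.07510605e-01  7.06702723e-01 -7.94730651e-06] 0.05912029784065006 [ 0.81090279  0.88887533 -0.70356004]
[[329.94635707  45.81440888]
 [303.99216902 295.4034869 ]]
0.71 [329.2, 55.3]
```

View pics/w3.png

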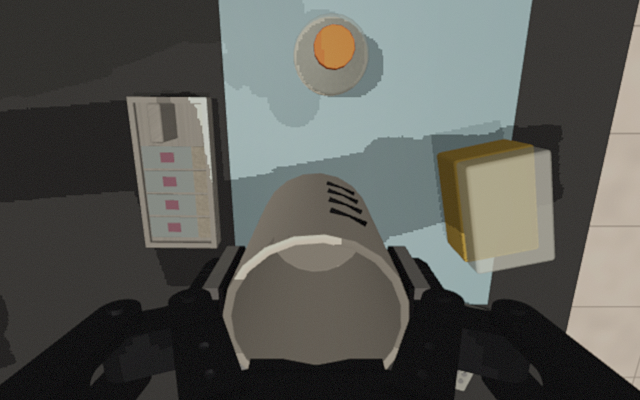

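```bash
python3 - <<'E'
from h import *
v=np.load("w3s.npy");C=cam("wrist",dict(tcp_pos=v[:3],orientation=v[3:]))
print(onz(C,[[334.5,46.5]],.137).round(4),"bottle base?",onz(C,[[331,55.5]],.06).round(4))
print("rim sides",onz(C,[[225,312],[409,312],[316,236]],.299+.0336).round(4))
print("tray",onz(C,[[130,97],[208.5,97],[218,247],[146,247]],.022).round(4).tolist())
E
```

```text
[[0.6107 0.3101 0.137 ]] bottle base? [[0.6112 0.3119 0.06  ]]
rim sides [[0.5677 0.2083 0.3326]
 [0.6251 0.2081 0.3326]
 [0.5961 0.2336 0.3326]]
tray [[0.3915, 0.2736, 0.022], [0.478, 0.2734, 0.022], [0.4748, 0.0945, 0.022], [0.3855, 0.0947, 0.022]]
```

Call:
{"fn": "drive_tool", "kwargs": {
  "series": [
    [[0,0.013,0.2,0,0,0],[0,0,0.35,0,0,0],[0,0,0.35,0,0,0],[0,0,0.35,0,0,0],[0,0,0.3,0,0,0],[0,0,0.2,0,0,0],[0,0,0.12,0,0,0],[0,0,0.08,0,0,0],[0,0,0.04,0,0,0],[0,0,0,0,0,0],[0,0,0,0,0,0],[0,0,0,0,0,0]]
  ]
}}

```text
clock: 11.02
tcp_pos: [0.598, 0.2046, 0.0606]
orientation: [0.0, 0.707, 0.707, 0.001]
wrist_force: [-0.2, -0.5, -1.3]
finger_gap: 0.0593
grip_force: 27.5
```

Call:
{"fn": "drive_tool", "kwargs": {
  "series": [
    [[0,0,0.017,0,0,0],[0,0,0.01,0,0,0],[0,0,0.005,0,0,0],[0,0,0,0,0,0],[0,0,0,0,0,0]]
  ]
}}

```text
clock: 11.65
tcp_pos: [0.5975, 0.2046, 0.0565]
orientation: [-0.0, 0.707, 0.707, 0.0]
wrist_force: [-1.8, -1.1, 4.8]
finger_gap: 0.0592
grip_force: 27.9
```

Call:
{"fn": "drive_tool", "kwargs": {
  "series": [
    [[0,0,0,0,0,0],[0,0,0,0,0,0],[0,0,0,0,0,0],[0,0,0,0,0,0],[0,0,0,0,0,0],[0,0,0,0,0,0],[0,0,-0.1,0,0,0],[0,0,-0.25,0,0,0],[0,0,-0.4,0,0,0],[0,0,-0.4,0,0,0],[0,0,-0.4,0,0,0],[0,0,-0.25,0,0,0]]
  ],
  "jaw": 1
}}

```text
clock: 13.15
tcp_pos: [0.5981, 0.2047, 0.2763]
orientation: [0.001, 0.707, 0.707, 0.002]
wrist_force: [0.4, 0.2, 0.7]
finger_gap: 0.0858
grip_force: 0.0
```

Call:
{"fn": "drive_tool", "kwargs": {
  "series": [
    [[-0.07,-0.3,0,0,0,0],[-0.07,-0.4,0.05,0,0,0],[-0.07,-0.4,0.1,0,0,0],[-0.079,-0.283,0.07,0,0,0],[0,0,0,0,0,0],[0,0,0,0,0,0],[0,0,0,0,0,0]]
  ]
}}

```text
clock: 14.02
tcp_pos: [0.433, 0.17, 0.2463]
orientation: [0.0, 0.707, 0.707, 0.001]
wrist_force: [-0.1, -0.3, -0.9]
finger_gap: 0.0853
grip_force: 0.0
```

```bash
python3 - <<'E'
from h import *
s=env.get_state();im=viewer.read_camera("wrist");save("w4",im);np.save("w4s.npy",np.r_[s["tcp_pos"],s["orientation"]])
print(s["tcp_pos"],s["orientation"])
C=cam("wrist",s);p=proj(C,[[.388,.273,.022],[.476,.273,.022],[.474,.094,.022],[.386,.094,.022]]);print(p)
t=viewer.read_camera("top");save("t4",t)
x0,y0=np.maximum(p.min(0)-25,0).astype(int);x1,y1=(p.max(0)+25).astype(int);y1=min(y1,399)
a=im[y0:y1,x0:x1];f=min(790/a.shape[1],590/a.shape[0]);print(x0,y0,f);save("w4c",cv2.resize(a,None,fx=f,fy=f,interpolation=cv2.INTER_CUBIC))
E
```

```text
[0.43295171 0.16999817 0.2463027 ] [4.70876963e-04 7.07082273e-01 7.07130738e-01 7.45982927e-04]
[[266.75849566  60.19543631]
 [360.79830793  60.14621077]
 [353.34671256 238.30742816]
 [271.28602643 238.45345202]]
241 35 2.587719298245614
```

View pics/w4c.png

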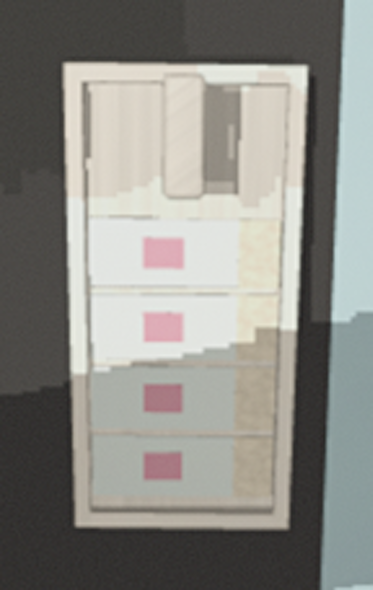

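The crop shows the whole tray: outer corners at crop (63,63), (308,67), (288,528) and (76,526), and the rib top spanning (164–204, 74–198).

```bash
python3 - <<'E'
from h import *
v=np.load("w4s.npy");C=cam("wrist",dict(tcp_pos=v[:3],orientation=v[3:]))
f=2.5877
P=lambda l,z:onz(C,[[241+(a+.5)/f-.5,35+(b+.5)/f-.5] for a,b in l],z)
c=P([(63,63),(308,67),(288,528),(76,526)],.022);print(c.round(4).tolist())
for i,j in((0,3),(1,2)):
    d=c[j]-c[i];print(np.linalg.norm(d),np.degrees(np.arctan2(d[0],-d[1])))
for i,j in((0,1),(3,2)):
    d=c[j]-c[i];print(np.linalg.norm(d),np.degrees(np.arctan2(d[1],d[0])))
print("ctr",c.mean(0));r=P([(164,80),(204,80),(204,190),(164,190)],.058);print(r.round(4).tolist(),P([(184,74),(184,198)],.058).round(4).tolist())
v3=np.load("w3s.npy");C3=cam("wrist",dict(tcp_pos=v3[:3],orientation=v3[3:]))
print("rib front-top tri h", tri([(C,[241+184/f,35+74/f]),(C3,[164.5,103])]).round(4), 'bottom',tri([(C,[241+184/f,35+198/f]),(C3,[164,142])]).round(4))
E
```

```text
[[0.3864, 0.274, 0.022], [0.475, 0.2726, 0.022], [0.4726, 0.0935, 0.022], [0.3847, 0.0946, 0.022]]
0.17945418878689884 -0.5500833184246439
0.17912263967990097 -0.7819673843990259
0.08857959464391893 -0.903884728818458
0.08785323389394603 -0.6896226743675558
ctr [0.42967521 0.18367669 0.022     ]
[[0.4239, 0.2653, 0.058], [0.4369, 0.2653, 0.058], [0.437, 0.2305, 0.058], [0.4235, 0.2305, 0.058]] [[0.4304, 0.2671, 0.058], [0.4303, 0.2278, 0.058]]
rib front-top tri h [0.4307 0.2684 0.0276] bottom [0.4304 0.2266 0.0394]
```

Call:
{"fn": "drive_tool", "kwargs": {
  "series": [
    [[0.34,-0.01,0,0,0,0.0042],[0.339,-0.01,0.1,0,0,0],[0,0,0.35,0,0,0],[0,0,0.35,0,0,0],[0,0,0.35,0,0,0],[0,0,0.3,0,0,0],[0,0,0.18,0,0,0],[0,0,0.106,0,0,0],[0,0,0,0,0,0],[0,0,0,0,0,0]]
  ]
}}

```text
clock: 15.38
tcp_pos: [0.4305, 0.2516, 0.0381]
orientation: [0.0, 0.712, 0.703, 0.001]
wrist_force: [0.2, 0.7, 0.6]
finger_gap: 0.0854
grip_force: 0.0
```

Call:
{"fn": "drive_tool", "kwargs": {
  "series": [
    [[0,0,0,0,0,0],[0,0,0,0,0,0],[0,0,0,0,0,0],[0,0,0,0,0,0],[0,0,0,0,0,0],[0,0,0,0,0,0],[0,0,0,0,0,0],[0,0,0,0,0,0],[0,0,0,0,0,0],[0,0,0,0,0,0]]
  ],
  "jaw": -1,
  "grip_force": 80
}}

```text
clock: 16.62
tcp_pos: [0.4299, 0.2514, 0.0377]
orientation: [0.0, 0.712, 0.703, 0.0]
wrist_force: [-0.2, 0.0, 6.5]
finger_gap: 0.0127
grip_force: 78.7
```

Call:
{"fn": "drive_tool", "kwargs": {
  "series": [
    [[0,0,-0.05,0,0,0],[0,0,-0.12,0,0,0],[0,0,-0.2,0,0,0],[0,0,-0.25,0,0,-0.0084],[0,0,-0.22,0,0,-0.0084],[-0.15,0.025,0,0,0,0],[-0.28,0.045,0,0,0,0],[-0.35,0.05,0,0,0,0],[-0.35,0.055,0,0,0,0],[-0.35,0.055,0,0,0,0],[-0.3,0.045,0,0,0,0],[-0.24,0.035,0,0,0,0],[-0.143,0.025,0,0,0,0],[0,0,0,0,0,0],[0,0,0,0,0,0]]
  ]
}}

```text
clock: 18.5
tcp_pos: [0.4796, -0.006, 0.1378]
orientation: [-0.001, 0.693, 0.721, -0.0]
wrist_force: [-0.6, 1.1, -2.3]
finger_gap: 0.0127
grip_force: 78.1
```

```bash
python3 - <<'E'
from h import *
s=env.get_state();im=viewer.read_camera("wrist");save("w5",im);np.save("w5s.npy",np.r_[s["tcp_pos"],s["orientation"]])
print(s["tcp_pos"],s["orientation"],s["finger_gap"],s["wrist_force"],s["ft_torque"])
im=viewer.read_camera("scene");save("s5",im)
w=cv2.imread("pics/w5.png");b=cv2.imread("pics/s5.png")[90:330,180:450]
cv2.imwrite("pics/j5.png",cv2.resize(np.hstack([cv2.resize(b,(450,400)),w[:,140:500]]),(800,395)))
E
```

```text
[ 0.47955856 -0.00597883  0.13775059] [-6.42974536e-04  6.92807385e-01  7.21122388e-01 -1.23331775e-04] 0.012748789437821286 [-0.55736063  1.09439677 -2.30931813] [ 0.18343765 -0.02529022  0.00470524]
```

View pics/j5.png

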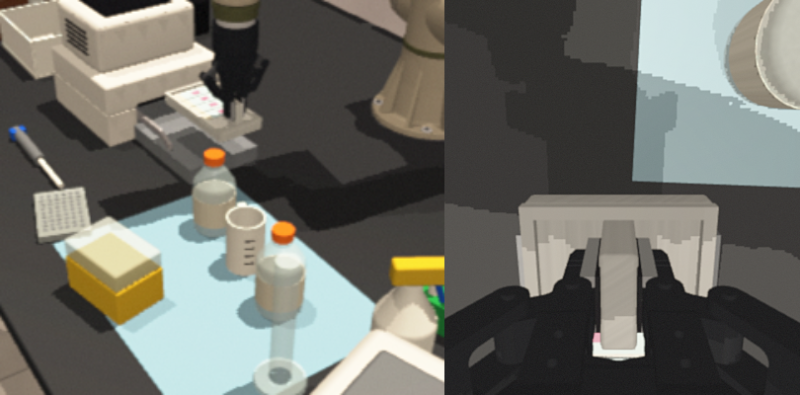

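Call:
{"fn": "drive_tool", "kwargs": {
  "series": [
    [[0,0.008,0.1,0,0,0],[0,0,0.16,0,0,0],[0,0,0.14,0,0,0],[0,0,0.1,0,0,0],[0,0,0.05,0,0,0],[0,0,0,0,0,0],[0,0,0.01,0,0,0],[0,0,0.01,0,0,0],[0,0,0,0,0,0],[0,0,0,0,0,0]]
  ]
}}

```text
clock: 19.85
tcp_pos: [0.4812, -0.0065, 0.0699]
orientation: [0.0, 0.693, 0.721, 0.0]
wrist_force: [0.2, 0.6, -3.0]
finger_gap: 0.013
grip_force: 78.0
```

Call:
{"fn": "drive_tool", "kwargs": {
  "series": [
    [[0,0,0.008,0,0,0],[0,0,0.006,0,0,0],[0,0,0.005,0,0,0],[0,0,0,0,0,0],[0,0,0,0,0,0]]
  ]
}}

```text
clock: 20.48
tcp_pos: [0.4812, -0.0064, 0.0677]
orientation: [0.0, 0.693, 0.721, 0.0]
wrist_force: [-1.8, 1.4, 2.2]
finger_gap: 0.0129
grip_force: 78.6
```

Call:
{"fn": "drive_tool", "kwargs": {
  "series": [
    [[-0.05,0,0,0,0,0],[-0.1,0,0,0,0,0],[-0.1,0,0,0,0,0],[-0.1,0,0,0,0,0],[-0.1,0,0,0,0,0],[-0.05,0,0,0,0,0],[0,0,0,0,0,0]]
  ]
}}

```text
clock: 21.35
tcp_pos: [0.4839, -0.0678, 0.0677]
orientation: [0.001, 0.693, 0.721, -0.0]
wrist_force: [-0.8, -2.6, 4.0]
finger_gap: 0.0129
grip_force: 79.2
```

Call:
{"fn": "drive_tool", "kwargs": {
  "series": [
    [[-0.05,0,0,0,0,0],[-0.1,0,0,0,0,0],[-0.1,0,0,0,0,0],[-0.1,0,0,0,0,0],[-0.1,0,0,0,0,0],[-0.1,0,0,0,0,0],[-0.1,0,0,0,0,0],[-0.06,0,0,0,0,0],[0,0,0,0,0,0],[0,0,0,0,0,0]]
  ]
}}

```text
clock: 22.6
tcp_pos: [0.4871, -0.1521, 0.0677]
orientation: [0.001, 0.693, 0.721, -0.0]
wrist_force: [-0.5, -0.7, 4.6]
finger_gap: 0.0129
grip_force: 79.3
```

Call:
{"fn": "drive_tool", "kwargs": {
  "series": [
    [[-0.06,0,0,0,0,0],[-0.06,0,0,0,0,0],[-0.03,0,0,0,0,0],[-0.02,0,0,0,0,0],[0,0,0,0,0,0]]
  ]
}}

```text
clock: 23.22
tcp_pos: [0.4878, -0.1715, 0.0677]
orientation: [-0.0, 0.693, 0.721, 0.0]
wrist_force: [0.4, 3.3, 6.8]
finger_gap: 0.0129
grip_force: 79.5
```

Call:
{"fn": "drive_tool", "kwargs": {
  "series": [
    [[-0.01,0,0,0,0,0],[-0.01,0,0,0,0,0],[-0.01,0,0,0,0,0],[0,0,0,0,0,0],[0,0,0,0,0,0]]
  ]
}}

```text
clock: 23.85
tcp_pos: [0.4879, -0.1748, 0.0677]
orientation: [-0.0, 0.693, 0.721, 0.0]
wrist_force: [-0.3, 3.8, 6.4]
finger_gap: 0.0131
grip_force: 79.6
```

Call:
{"fn": "drive_tool", "kwargs": {
  "series": [
    [[-0.01,0,0,0,0,0],[-0.008,0,0,0,0,0],[0,0,0,0,0,0],[0,0,0,0,0,0]]
  ]
}}

```text
clock: 24.35
tcp_pos: [0.4879, -0.1765, 0.0677]
orientation: [-0.001, 0.693, 0.721, 0.001]
wrist_force: [0.2, 5.7, 8.0]
finger_gap: 0.013
grip_force: 79.7
```

Call:
{"fn": "drive_tool", "kwargs": {
  "series": [
    [[-0.008,0,0,0,0,0],[-0.006,0,0,0,0,0],[0,0,0,0,0,0],[0,0,0,0,0,0]]
  ]
}}

```text
clock: 24.85
tcp_pos: [0.4879, -0.1765, 0.0677]
orientation: [-0.002, 0.692, 0.722, 0.002]
wrist_force: [0.2, 12.5, 9.5]
finger_gap: 0.0129
grip_force: 80.1
```

Call:
{"fn": "drive_tool", "kwargs": {
  "series": [
    [[-0.006,0,0,0,0,0],[0,0,0,0,0,0],[0,0,0,0,0,0]]
  ]
}}

```text
clock: 25.22
tcp_pos: [0.4879, -0.1765, 0.0677]
orientation: [-0.002, 0.692, 0.722, 0.002]
wrist_force: [0.1, 14.1, 10.6]
finger_gap: 0.0126
grip_force: 80.2
```

Call:
{"fn": "drive_tool", "kwargs": {
  "series": [
    [[0,0,0,0,0,0],[0,0,0,0,0,0],[0,0,0,0,0,0],[0,0,0,0,0,0],[0,0,0,0,0,0],[0,0,0,0,0,0],[0,0,0,0,0,0],[0,0,-0.1,0,0,0],[0,0,-0.2,0,0,0],[0.1,0,-0.35,0,0,0],[0.3,0,-0.4,0,0,0],[0.4,0,-0.4,0,0,0],[0.4,0,-0.4,0,0,0],[0.3,0,-0.2,0,0,0],[0,0,0,0,0,0],[0,0,0,0,0,0]]
  ],
  "jaw": 1
}}

```text
clock: 27.22
tcp_pos: [0.4811, -0.008, 0.3059]
orientation: [0.0, 0.693, 0.721, -0.0]
wrist_force: [0.1, -0.3, -0.3]
finger_gap: 0.0852
grip_force: 0.0
```

```bash
python3 - <<'E'
from h import *
s=env.get_state();im=viewer.read_camera("wrist");save("w6",im);print(s["clock"],s["tcp_pos"],s["orientation"]);np.save("w6s.npy",np.r_[s["tcp_pos"],s["orientation"]])
C=cam("wrist",s);O=np.array([.4896,-.2341,0]);ex=np.array([.0401,-.9992,0]);ey=np.array([.9992,.0401,0])
I=lambda x,y,z:O+x*ex+y*ey+[0,0,z]
E=[I(-.08,-.044,.052),I(-.08,.044,.052),I(-.074,0,.088),I(-.034,0,.088),I(0,-.044,.052),I(-.2,-.075,.03),I(-.2,.075,.03)]
p=proj(C,E);print(p.round(1))
a=im[100:380,200:440].copy();save("w6c",cv2.resize(a,None,fx=2.1,fy=2.1,interpolation=cv2.INTER_CUBIC))
E
```

```text
27.225 [ 0.48106067 -0.00798218  0.30585947] [ 2.25954302e-04  6.92717992e-01  7.21208522e-01 -3.28085137e-05]
[[278.5 283.2]
 [351.5 283.1]
 [315.  304.2]
 [315.  335. ]
 [280.4 339.8]
 [251.  182.1]
 [378.7 181.9]]
```

View pics/w6c.png

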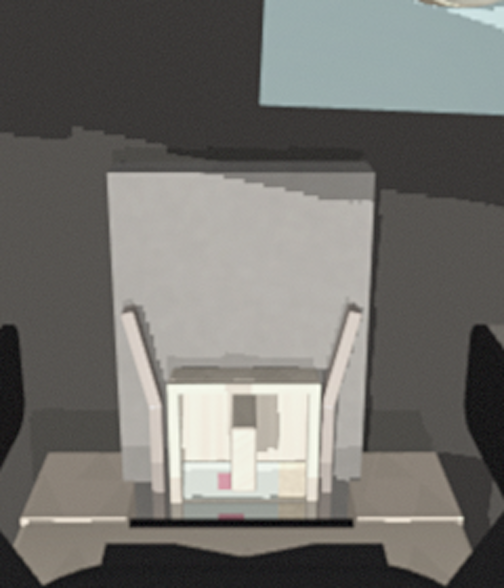

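The tray's rear corners show at crop (168,384) and (321,384). The home position predicts (165,385) and (318,385), so the tray is home and the gripper is clear.

```bash
python3 -c "
from workcell import order
print(order.hand_in())"
```

```text
the job is handed in; nothing more can be done
None
```

The job is handed in after about 27 s of robot time: the beaker stands upright midway between the two orange-capped bottles, and the tray lies flat on the bed, rib outward, home against the stop, with both released; no verdict came back.

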